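# Close a hinged drill jig on its blank

### The arm

A 7-joint arm with a two-finger parallel gripper is mounted at the origin on a cart in front of the work surface, level with it; the furniture and walls round the work are solid. World frame = base frame: x ahead of the robot, y to its left, z up, the work surface at z = 0. Lengths are in mm, angles in rad, forces in N, time in s.
With the tool pointing down it reaches from about 400 to 900 mm from the base axis. Payload 5.6 kg.
Tool frame: the origin (TCP) lies midway between the tips of the shut fingers; the grasp point (between the pads) lies 19 mm behind it; x points along the fingers, y is the direction in which the jaws open and shut, and the axes are right-handed (so a half turn about x gives the same grasp; the last joint's range is limited). The gripper opens to 92 mm and grips with 3 to 60 N. Pads are 20 mm wide; open, the fingers measure 128 mm over their backs; the gripper's body (75 mm by 189 mm) begins 69 mm behind the grasp point.
Start: joints at [-1.214, 0.468, -0.012, 1.603, 0.006, 1.071, -0.056], TCP at [253.043, 598.731, 214.592] pointing down, gripper open.
Joint ranges: [-2.53, 2.53], [-0.31, 2.02], [-1.57, 1.55], [0.28, 2.44], [-1.29, 4.43], [0.15, 1.84], [-2.92, 2.92]. Speed limits (rad/s): [2.57, 2.57, 3.14, 3.14, 3.14, 3.14, 3.14].

### API

Orientations are given as a rotation vector (axis times angle).
In Python, from cell import robot, grip, kin, viewer gives the robot as it stands. Calls block until the motion is done:
- robot.movep(position, orientation): joint-space move of the TCP to a pose.
- robot.servo_line(position, feed=150, rotation=None): straight line of the TCP; rotation=None keeps the orientation; feed is the mean speed in mm/s.
- robot.goto_joints(angles): joint-space move.
- grip(opening, newtons=None): opening from 0.0 (shut) to 1.0 (fully open); newtons is the grip in N (None keeps the last); returns when the fingers have stopped.
- robot.hold(seconds).
- kin.ik(position, orientation): joint angles nearest the present ones, or None.
- robot.observe(): the state.
- viewer.read_camera(name): name is "scene" or "side" or "wrist"; returns the picture (420x560x3 uint8, red, green, blue); there is no depth.
- viewer.camera_info(name): a dict with "camera_matrix" (3x3 intrinsics, pixels), "R" (3x3) and "t" (3): a world point X has camera coordinates R X + t. Camera axes: x right, y down, z forward; pixel columns grow to the right and rows downward; lengths in mm; the calibration is good to about 2 mm. A picture is of the moment at which its call begins: read the wrist's pose just before it. camera_info takes no time and is no camera call; for the wrist camera it gives the pose at the moment of the call.
A pose or a line that the arm cannot do raises robot.IKError and nothing moves.
- robot.job_done(): hands the job in, once; it reports no verdict.
Trained networks look in the newest picture that a camera, given by its name, has taken for a name from the list of things; names that differ only in an ending like _2 or _b are one class to them, and where a whole thing is asked for, a point or a joint stands for the part that bears it (a point fixed in the world has none). Each returns a list of dicts, best first, with "confidence" (0 to 1); they miss things now and then, are a little off and sometimes report something else, mostly with a low value. They report only what shows in the picture. A call takes as long as a camera call. They do not tell look-alikes from the thing itself.
- viewer.silhouettes(name, camera): "mask" (420x560 bool, what is visible of it).
- viewer.pinpoint(name, camera): "at" ([x, y, z] in mm, in the coordinates of the camera as it stood for that picture, good to about 4 mm: a listed point, or the origin of a listed thing).
The state is a dict: "t": time; "joints": joint angles; "joint_velocities": joint speeds; "joint_torque": joint torques, N m; "tcp_pos": TCP position; "tcp_rot": TCP orientation; "contact_force": force on the tool from outside, world axes, zero at the start; "wrist_torque": the same for the moment, N m; "grip_width": opening from 0.0 (shut) to 1.0 (fully open).
Only numpy, scipy, OpenCV 4.12 (cv2) and the standard library are available. Lean on these libraries where they do the work, as an engineer would, in place of code of your own. Each camera call takes 0.05 s, during which the arm holds its last target.

### The job

Get the drill jig ready for drilling, using only pushes of the fingertips: push the aluminium blank along its channel until it is fully home against the brass end stop, then swing the hinged grey leaf down over it until it lies flat, then push the red-knobbed latch right round to its stop so that its nose holds the leaf down. Do not grip or lift anything, and leave everything else on the bench where it is.

Things in the scene. Friction and masses are not known exactly. Their poses are not given: they have to be found in the camera images.
- jig: drill jig, fixed to the bench: blue base plate, two guide rails, leaf hinged at its left, latch at its right. Origin on the bench under mid channel; x along the channel to the end stop (away from the robot, within 23 deg), y left, z up. 'Jig (x, y, z)' below is in this frame, mm. Base x -50 to 60, y -70 to 66, top z 14. Rails along it, y 16 to 28 and -16 to -28, top z 28.
- jig_stop (a point): centre of the face of the brass end stop, jig (55, 0, 20). The channel between the rails is 32 mm wide, floor at z 14, open at the near end.
- blank: aluminium bar to be drilled, 110 x 30 x 12 mm, about 0.11 kg, loose in the channel with 1 mm play each side, three scribed crosses on top; its near end stands out towards the robot. Origin: centre of its underside, x along it. Home: far end on the stop, origin at jig (0, 0, 14), near end 5 mm clear of the base's near edge. Starts 20 to 45 mm short of home.
- blank_tail (a point): centre of the blank's near end face, the face to push, z 20; at jig x -55 when home
- leaf (a joint): leaf angle, rad: 0 = shut, flat over the channel; grows as it swings up and over to the left, limit 2.25 (leaning back past upright); starts at 1.95 to 2.2. Stiff hinge: it stays where left and takes 0.2 N m (2 to 5 N near the free edge). A brass lug under its near end (shut: x -64 to -57, down to z 20) drops in front of the home blank with 2 mm play, and lands on a blank that is not home.
- leaf_hinge (a point): mid point of the hinge axis (along jig x), jig (0, 58, 32). The leaf is a grey anodised plate 8 mm thick; shut it covers z 28 to 36, x -64 to 48, y -36 to 48, with a tongue 22 mm wide on to y -49 and three steel drill bushes, 16 mm wide and 3 mm proud, along y 0.
- leaf_edge (a point): point on the leaf's outer face (upper face when shut) at the middle of its free edge, 94 mm from the hinge axis; shut, at jig (0, -36, 36)
- latch (a joint): latch angle, rad: 0 = locked, at its stop, nose over the leaf's tongue; grows as it opens, clockwise from above, to 1.57; starts at 1.25 to 1.5. Friction 0.05 N m (1 N at the knob), stays where left. A bent lever 6 mm thick, z 37.5 to 43.5, 1.5 mm above the shut leaf. Lying across, it stops the leaf from shutting.
- latch_pivot (a point): top of the latch's vertical axis, jig (0, -60, 48.5); its handle reaches outwards to the right of the jig and ends in a red knob
- latch_knob (a point): centre of the top of the upright red knob, 12 mm in diameter, z 43.5 to 75, 48 mm from the latch axis. Locked: jig (34, -94); open by angle a: turned clockwise by a about the axis, so (-34, -94) at 1.57. Pushing it away from the robot round this arc locks it.
- drill: cordless drill standing on its battery, 226 mm high, origin under its centre; leave alone
- oil_bottle: small oil bottle, 32 mm in diameter, 77 mm high, origin under its centre; leave alone
- tape_measure: yellow tape measure, 34 x 85 x 63 mm, origin under its centre; leave alone
- check_stamp: inspection stamp with a wooden knob, 22 x 30 x 62 mm, origin under its centre; leave alone
- caliper: digital caliper lying flat, 70 x 232 x 18 mm, origin under its centre; leave alone
- done_bar_1: finished bar with three drilled holes, 110 x 30 x 12 mm, lying on the bench right of the jig, origin under its centre; leave alone
- done_bar_2: a second finished bar, the same; leave alone
Mind the look-alikes: they are no part of the job. What is shaped like the blank but green or turquoise is not meant.

How it is judged:
By the outcome, as a careful person would: the job done as asked, in the order asked, and still so for the second after the job is handed in, with the robot touching nothing.
It also fails if it takes over 54 s, if anything falls off the work surface, if the arm or the gripper's body presses on something with over 40 N, if the wrist force passes 120 N, or if a joint passes its speed limit or range.

## Working session

There is one attempt and no reset: what is moved stays moved. The work goes in short steps, each a Python script; the robot and the scene stay as the last script left them, time stands still between calls to the robot, and variables do not carry over. Pictures are saved under pics/ and viewed, and the job is handed in when it is done.

```bash
ls; mkdir -p pics
cat > h.py <<'E'
import numpy as np, cv2
from cell import robot, grip, kin, viewer
def snap(cam,fn):
    im=viewer.read_camera(cam); cv2.imwrite('pics/'+fn,im[:,:,::-1]); return im
def w(cam,p):
    c=viewer.camera_info(cam); return np.array(c['R']).T@(np.array(p)-np.array(c['t']))
def px(cam,X):
    c=viewer.camera_info(cam); q=np.array(c['camera_matrix'])@(np.array(c['R'])@np.array(X)+np.array(c['t'])); return q[:2]/q[2]
E
python3 - <<'E'
from h import *
for c in ['scene','side']:
    snap(c,c+'0.png')
    for n in ['jig','jig_stop','blank','blank_tail','leaf_hinge','leaf_edge','latch_pivot','latch_knob','done_bar_1']:
        for d in viewer.pinpoint(n,c)[:3]: 
            X=w(c,d['at']); print(c,n,round(d['confidence'],2),X.round(1),px(c,X).round())
o=robot.observe();print(o['t'],o['tcp_rot'],o['contact_force'],o['grip_width'])
E
```

```text
pics
scene jig 0.7 [541.6 -11.7  -5.3] [274. 234.]
scene jig_stop 0.73 [597.3  -1.   16.1] [265. 222.]
scene jig_stop 0.71 [515.3  96.8 112.5] [249. 219.]
scene blank 0.74 [508.3 -19.5  10.3] [281. 234.]
scene blank 0.64 [ 3.705e+02  1.110e+02 -2.000e-01] [266. 270.]
scene blank 0.55 [5.149e+02 1.723e+02 4.000e-01] [231. 252.]
scene blank_tail 0.84 [387.3  60.9   6.3] [277. 261.]
scene blank_tail 0.72 [531.5  43.9  30.7] [262. 231.]
scene blank_tail 0.7 [ 750.2 -104.6    7.4] [270. 199.]
scene leaf_hinge 0.83 [529.7  46.1  30.7] [261. 232.]
scene leaf_edge 0.67 [515.2  95.3 113.7] [249. 218.]
scene leaf_edge 0.39 [ 651.2 -315.    -4.5] [325. 199.]
scene latch_pivot 0.74 [558.3 -72.3  52.5] [286. 214.]
scene latch_knob 0.47 [ 533.6 -109.6   74.9] [298. 209.]
side jig 0.6 [547.5 -12.2   2.2] [283. 218.]
side jig_stop 0.81 [595.6   3.1  19.9] [296. 210.]
side jig_stop 0.74 [ 654.7 -315.5   -4.9] [334. 272.]
side jig_stop 0.62 [379.4 410.3  -3.7] [227. 165.]
side blank 0.65 [ 7.239e+02 -1.499e+02 -2.000e-01] [342. 236.]
side blank 0.58 [509.3 -19.1  16.8] [272. 216.]
side blank 0.57 [369.8 113.3  -0.5] [229. 204.]
side blank_tail 0.69 [386.5  53.6   3.9] [235. 212.]
side blank_tail 0.69 [517.1  93.7 109.1] [269. 177.]
side blank_tail 0.68 [752.1 -99.5   8.5] [347. 224.]
side leaf_hinge 0.82 [531.5  45.   31.9] [276. 202.]
side leaf_hinge 0.57 [479.8 352.4  -5.9] [252. 170.]
side leaf_hinge 0.36 [560.8 -69.2  49.2] [289. 215.]
side leaf_edge 0.79 [518.6  93.2 109.8] [270. 177.]
side latch_pivot 0.81 [558.1 -70.8  48.8] [289. 216.]
side latch_knob 0.39 [ 535.6 -113.7   73.8] [284. 218.]
side latch_knob 0.19 [452.3 -32.7  17.5] [256. 220.]
side latch_knob 0.16 [533.1  43.2  31.5] [276. 202.]
side done_bar_1 0.68 [ 512.6 -334.1    2.1] [288. 280.]
side done_bar_1 0.58 [ 435.  -354.5   -1.5] [263. 289.]
1.0 [ 0.31374673  1.54788531 -0.31359875] [ 0.68239349 -0.16036419  0.66573338] 0.9999523097831226
```

Run:
```python
import cv2
for c,(x0,y0,x1,y1) in {'scene':(180,150,380,300),'side':(180,130,380,280)}.items():
    a=cv2.imread(f'pics/{c}0.png'); cv2.imwrite(f'pics/{c}0c.png',cv2.resize(a[y0:y1,x0:x1],None,fx=4,fy=4,interpolation=cv2.INTER_CUBIC))
```

```text
(no output)
```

View pics/scene0.png

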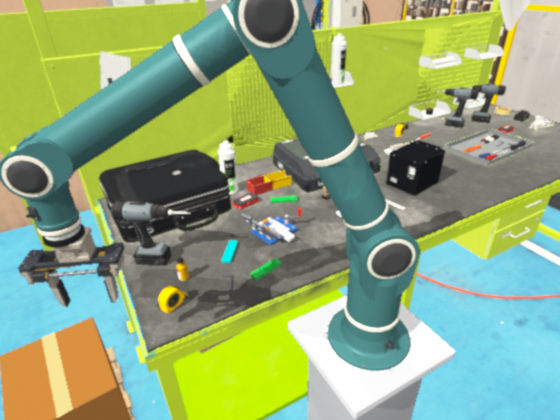

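View pics/side0.png

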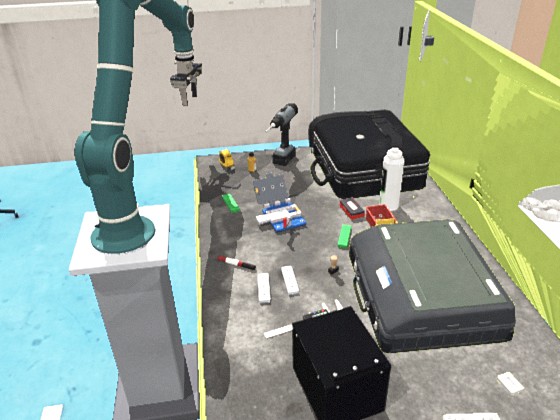

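View pics/scene0c.png

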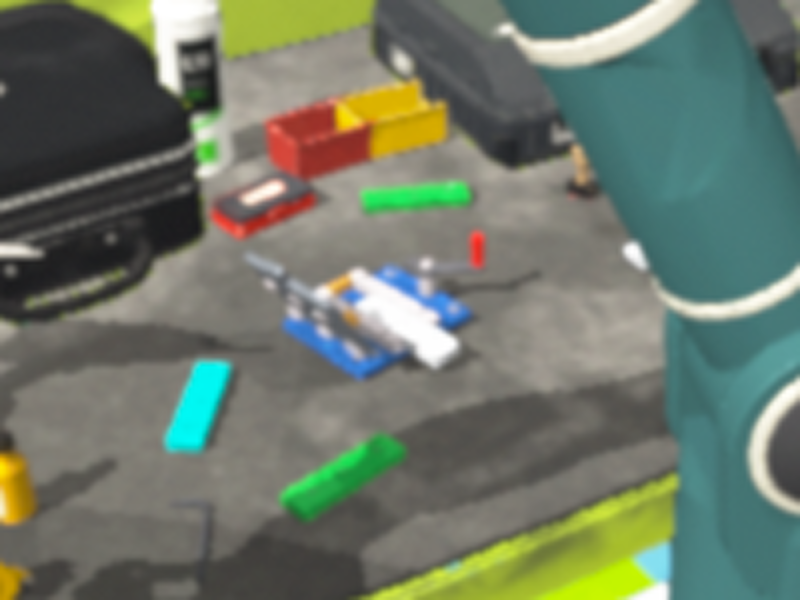

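View pics/side0c.png

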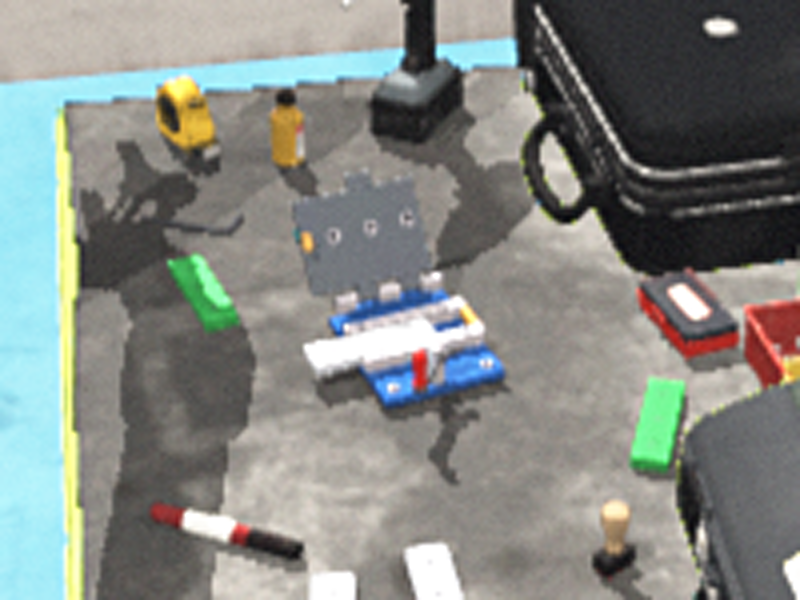

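Blank candidates: the white bar in the jig at scene (281,234) / side (272,216), green bars at scene (266,270) and (284,199), a turquoise bar at (231,252), and the loose finished bars at side (263,289) and (288,280). I choose the white-aluminium one in the jig channel with its near end sticking out; both crops confirm it. The leaf is leaning back left and the red knob points right and near.

Next I'll lift clear of the drill and refine with the wrist camera.

```bash
cat >> h.py <<'E'
from scipy.spatial.transform import Rotation as Ro
def rot(th,s=1):
    x=np.array([0,0,-1.]); y=s*np.array([np.cos(th),np.sin(th),0]); return Ro.from_matrix(np.c_[x,y,np.cross(x,y)]).as_rotvec()
E
python3 - <<'E'
from h import *
print(Ro.from_rotvec(robot.observe()['tcp_rot']).as_matrix().round(2))
for c in ['scene','side']:
    viewer.read_camera(c)
    for d in viewer.pinpoint('drill',c)[:2]: print(c,d['confidence'],w(c,d['at']).round())
for s in (1,-1):
    for p in [(300,500,400),(430,-40,300),(470,-30,300),(440,-36,10),(560,120,100),(540,-140,52)]:
        q=kin.ik(p,rot(.23,s)); print(s,p,None if q is None else np.round(q,2))
print({k:np.round(v,2).tolist() for k,v in viewer.camera_info('wrist').items()})
print(robot.observe()['t'])
E
```

```text
[[ 0.    0.39  0.92]
 [ 0.    0.92 -0.39]
 [-1.    0.    0.  ]]
scene 0.81 [599. 388.  -2.]
side 0.75 [598. 385.   4.]
side 0.69 [ 530. -495.    0.]
1 (300, 500, 400) [-1.26  0.22  0.21  1.53 -0.05  1.39 -0.81]
1 (430, -40, 300) [-0.65 -0.04  0.66  2.03  0.03  1.14  0.23]
1 (470, -30, 300) [-0.61  0.06  0.64  1.95 -0.04  1.14  0.27]
1 (440, -36, 10) [-0.24  0.49  0.29  2.24 -0.32  0.45  0.53]
1 (560, 120, 100) [-0.59  0.5   0.42  1.91 -0.28  0.79  0.21]
1 (540, -140, 52) [-0.24  0.59  0.56  1.97 -0.47  0.71  0.84]
-1 (300, 500, 400) [-0.78  0.26 -0.39  1.5   0.1   1.4   2.2 ]
-1 (430, -40, 300) [ 0.03  0.   -0.01  2.    0.    1.14 -2.9 ]
-1 (470, -30, 300) [-1.28  0.13  1.42  1.97 -0.15  1.15 -2.71]
-1 (440, -36, 10) [-0.85  0.81  1.11  2.27 -1.12  0.81 -1.86]
-1 (560, 120, 100) [-1.14  0.95  1.34  1.94 -1.03  1.18 -2.3 ]
-1 (540, -140, 52) [-0.68  1.06  1.33  1.99 -1.17  1.17 -1.74]
{'camera_matrix': [[345.2, 0.0, 285.19], [0.0, 345.2, 209.66], [0.0, 0.0, 1.0]], 'R': [[0.39, 0.92, -0.0], [0.89, -0.37, 0.27], [0.25, -0.11, -0.96]], 't': [-649.9, -31.84, 389.88]}
1.2
```

Run:
```python
from h import *
robot.movep((330,330,330),rot(.6)); 
robot.movep((495,-34,250),rot(.232))
print(robot.observe()['t']); grip(0,40); print(robot.observe()['t'],robot.observe()['grip_width'])
snap('wrist','w1.png')
c='wrist'
for n in ['jig','jig_stop','blank','blank_tail','leaf_hinge','leaf_edge','latch_pivot','latch_knob']:
    for d in viewer.pinpoint(n,c)[:2]:
        X=w(c,d['at']); print(c,n,round(d['confidence'],2),X.round(1),px(c,X).round())
print(robot.observe()['t'],robot.observe()['contact_force'])
```

```text
3.8667
5.2167 0.002087626899163642
wrist jig 0.91 [545.5 -13.9  -0.8] [328. 170.]
wrist jig_stop 0.74 [599.2   2.6  13.8] [378. 169.]
wrist blank 0.78 [506.  -21.8  15.5] [296. 171.]
wrist blank 0.68 [ 722.8 -154.9    1.7] [427. 301.]
wrist blank_tail 0.97 [ 749.2 -102.5    6.3] [461. 272.]
wrist blank_tail 0.62 [388.4  57.4   4.6] [211.  78.]
wrist leaf_hinge 0.55 [530.5  44.6  30.4] [333. 120.]
wrist leaf_edge 0.88 [519.4  93.5 107.7] [348.  59.]
wrist latch_pivot 0.69 [559.5 -73.   49. ] [332. 230.]
5.6667 [-0.93991674  1.24386494 -1.20821539]
```

View pics/w1.png

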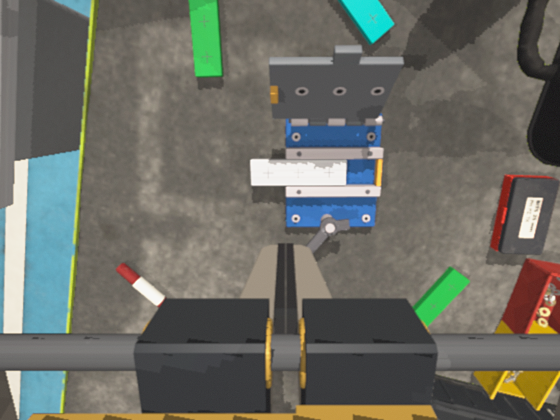

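The wrist picture shows the blank (250–347, 172) between the rails, sticking out at left; leaf edge at the top (335,60), latch pivot at (332,229), handle pointing to near-right under the gripper. I'll fit the jig pose and overlay it to check.

```bash
cat > ov.py <<'E'
from h import *
from scipy.optimize import least_squares
L=[((55,0,20),(596.5,1.5)),((0,58,32),(530.6,45.2)),((0,-60,48.5),(558.7,-72)),((0,0,0),(545,-12.6))]
def f(p):
    c,s=np.cos(p[2]),np.sin(p[2]); return np.ravel([[p[0]+c*a[0]-s*a[1]-b[0],p[1]+s*a[0]+c*a[1]-b[1]] for a,b in L])
p=least_squares(f,(544,-12,.23)).x; print(p,f(p).round(1))
a=cv2.imread('pics/w1.png'); k=6; x0,y0=235,40
a=cv2.resize(a[y0:y0+200,x0:x0+160],None,fx=4,fy=3,interpolation=cv2.INTER_CUBIC)
a=cv2.resize(cv2.imread('pics/w1.png')[y0:y0+200,x0:x0+160],None,fx=3,fy=3,interpolation=cv2.INTER_CUBIC)
def J(q): 
    c,s=np.cos(p[2]),np.sin(p[2]); return (p[0]+c*q[0]-s*q[1],p[1]+s*q[0]+c*q[1],q[2])
def poly(pts,col):
    P=np.array([(px('wrist',J(q))-(x0,y0)+.5)*3 for q in pts]).round().astype(int); cv2.polylines(a,[P],True,col,1)
poly([(-50,-70,14),(60,-70,14),(60,66,14),(-50,66,14)],(0,0,255))
poly([(-50,16,28),(55,16,28),(55,28,28),(-50,28,28)],(0,255,0))
poly([(-50,-28,28),(55,-28,28),(55,-16,28),(-50,-16,28)],(0,255,0))
for sh in (-36,-40): poly([(sh-55,-15,26),(sh+55,-15,26),(sh+55,15,26),(sh-55,15,26)],(255,0,255))
def lf(an,x,r,n): return (x,58-r*np.cos(an)+n*np.sin(an),32+r*np.sin(an)+n*np.cos(an))
for an,col in ((1.95,(0,255,255)),(2.1,(255,255,0))): poly([lf(an,-64,94,-4),lf(an,48,94,-4),lf(an,48,10,-4),lf(an,-64,10,-4)],col)
cv2.imwrite('pics/ov1.png',a)
E
python3 ov.py
```

```text
[ 5.44230816e+02 -1.22845517e+01  2.41990024e-01] [ 1.1 -0.6 -0.3 -1.2 -0.1  1.5 -0.8  0.3]
```

View pics/ov1.png

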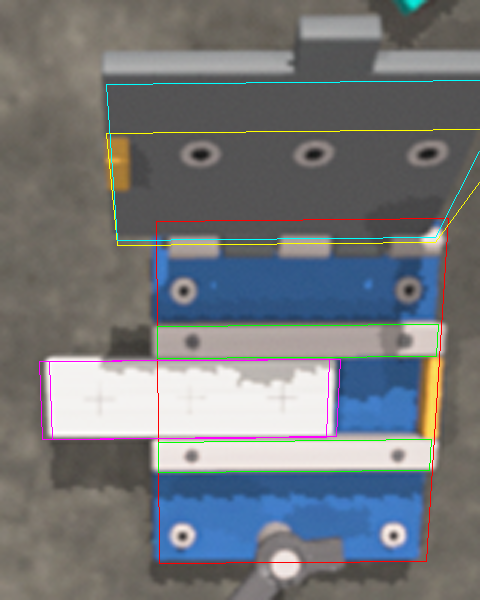

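Overlay matches rails, base and blank (blank about 38 mm short of home). Yaw is about 0.232. Now the blank push, with force checks.

```bash
cat >> h.py <<'E'
P=(543.5,-12.3,.232); TH=P[2]
def J(x,y,z):
    c,s=np.cos(TH),np.sin(TH); return np.array([P[0]+c*x-s*y,P[1]+s*x+c*y,z])
def Ji(X):
    c,s=np.cos(TH),np.sin(TH); d=X[0]-P[0],X[1]-P[1]; return np.array([c*d[0]+s*d[1],-s*d[0]+c*d[1],X[2]])
def F():
    o=robot.observe(); f=o['contact_force']; c,s=np.cos(TH),np.sin(TH)
    return np.array([c*f[0]+s*f[1],-s*f[0]+c*f[1],f[2]]), Ji(o['tcp_pos']), o['t']
def show(m=''):
    f,p,t=F(); print(m,'t%.2f'%t,'pos',p.round(1),'F',f.round(1)); return f,p
E
python3 - <<'E'
from h import *
R=rot(TH)
for x in (-125,-60): print(kin.ik(J(x,0,13),R))
robot.movep(J(-125,0,120),R); show('above')
robot.servo_line(J(-125,0,13),feed=150); show('down')
f0,_=show()
for x in np.arange(-115,-75,10):
    robot.servo_line(J(x,0,13),feed=70); f,_=show()
    if abs(f-f0)[0]>25: break
E
```

```text
[-0.38042692  0.49005811  0.47223768  2.28860255 -0.50325176  0.4599905
  0.73326191]
[-0.41543314  0.56306524  0.49158457  2.14842777 -0.50902179  0.54336855
  0.68736643]
above t6.32 pos [-123.3   -0.5  120.9] F [ 0.3  0.1 -0.4]
down t7.18 pos [-124.    -0.4   13.7] F [ 0.6 -0.6  0.1]
 t7.18 pos [-124.    -0.4   13.7] F [ 0.6 -0.6  0.1]
 t7.47 pos [-113.7    0.    13.6] F [-0.4  0.8  0.1]
 t7.77 pos [-104.4    0.    13. ] F [ 0.1  0.  -1.4]
 t8.06 pos [-94.4  -0.1  13. ] F [-1.  -0.9  0.1]
 t8.35 pos [-84.3  -0.1  13. ] F [-0.1 -0.1 -0.3]
```

```bash
python3 - <<'E'
from h import *
snap('side','s2.png')
for x in list(np.arange(-80,-70,5))+list(np.arange(-70,-45,2.)):
    robot.servo_line(J(x,0,13),feed=50); f,p=show()
    if abs(f[0])>10: break
snap('wrist','w2.png')
E
python3 - <<'E'
import cv2
a=cv2.imread('pics/w2.png'); cv2.imwrite('pics/w2c.png',cv2.resize(a[60:360,80:480],None,fx=2,fy=2,interpolation=cv2.INTER_CUBIC))
E
```

```text
t8.65 pos [-79.6  -0.   13. ] F [ 0.3 -0.1 -0.7]
 t8.90 pos [-74.6  -0.   13. ] F [0.4 0.3 0.4]
 t9.15 pos [-70.6   0.1  12.8] F [-2.7 -0.2  1.2]
 t9.40 pos [-70.5   0.2  12.7] F [-7.3 -0.4  6.1]
 t9.65 pos [-70.4   0.2  12.6] F [-11.9   0.1  10.9]
```

View pics/w2c.png

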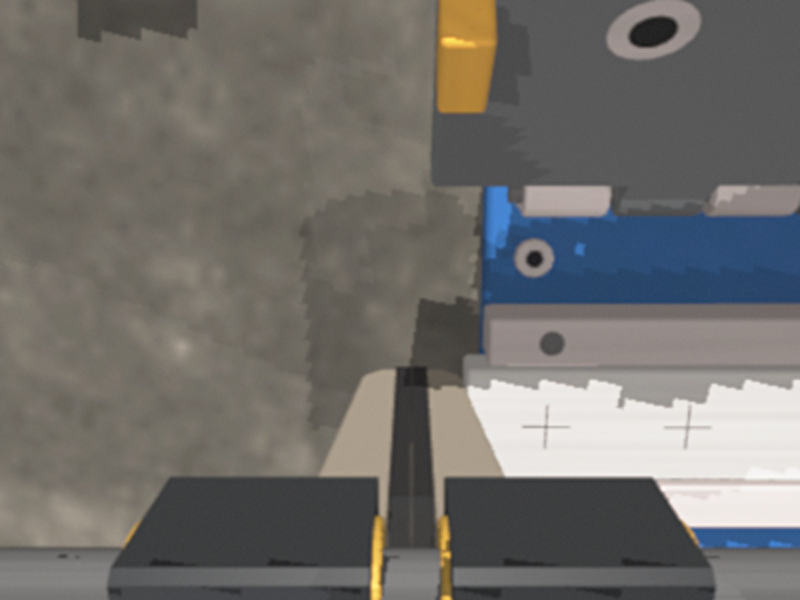

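The blank's near end stands ~5 mm clear of the rail ends (cols 465→485 at ~4 px/mm) and the reaction rises sharply (12 N), so it is home. Now the leaf.

```bash
python3 - <<'E'
from h import *
R=rot(TH)
robot.servo_line(J(-90,0,16),feed=150); 
robot.servo_line(J(-90,0,160),feed=250)
robot.movep(J(-30,160,160),R)
robot.servo_line(J(-30,160,94),feed=200); show('behind')
w_=10
def tgt(a):
    r=94 if a>1.7 else 89 if a<1.2 else 89+5*(a-1.2)/.5
    d=-12 if a>1.7 else 0 if a<1.2 else -12*(a-1.2)/.5
    return J(-30,58-r*np.cos(a)+4*np.sin(a)+w_, 32+r*np.sin(a)+4*np.cos(a)+d)
robot.servo_line(tgt(2.3),feed=120); show('2.3')
for a in np.arange(2.2,1.15,-.1):
    robot.servo_line(tgt(a),feed=100); f,p=show('%.1f'%a)
    if np.linalg.norm(f)>25: break
snap('wrist','w3.png'); snap('side','s3.png')
E
python3 - <<'E'
import cv2,numpy as np
a=cv2.imread('pics/w3.png'); b=cv2.imread('pics/s3.png')[130:250,200:360]
cv2.imwrite('pics/c3.png',np.vstack([cv2.resize(a,(400,300)),cv2.resize(b,(400,300),interpolation=cv2.INTER_CUBIC)]))
E
```

```text
behind t11.93 pos [-30.1 158.3  94.2] F [ 0.9 -0.4 -0.3]
2.3 t12.31 pos [-29.3 133.3  88.4] F [-0.2 -0.5  0.6]
2.2 t12.56 pos [-29.4 126.6  94.5] F [0.5 0.4 0.2]
2.1 t12.81 pos [-29.9 118.8  99.5] F [-0.1  0.7  0. ]
2.0 t13.06 pos [-29.8 110.3 104. ] F [0.2 0.8 0.4]
1.9 t13.31 pos [-29.9 101.5 107.8] F [ 1.6 -0.1 -1. ]
1.8 t13.56 pos [-30.   92.5 110.7] F [-0.4  0.3  0.4]
1.7 t13.81 pos [-30.   83.5 112.7] F [0.1 0.3 0.7]
1.6 t14.06 pos [-29.9  74.  115.4] F [-1.2  0.9  0.7]
1.5 t14.31 pos [-29.9  64.8 117. ] F [-0.7 -0.3  0.9]
1.4 t14.56 pos [-30.   55.9 117.6] F [ 0.3 -0.1  0.1]
1.3 t14.81 pos [-30.   47.3 117.5] F [0. 1. 0.]
1.2 t15.06 pos [-30.   39.1 116.4] F [-0.3  0.1 -0. ]
```

View pics/c3.png

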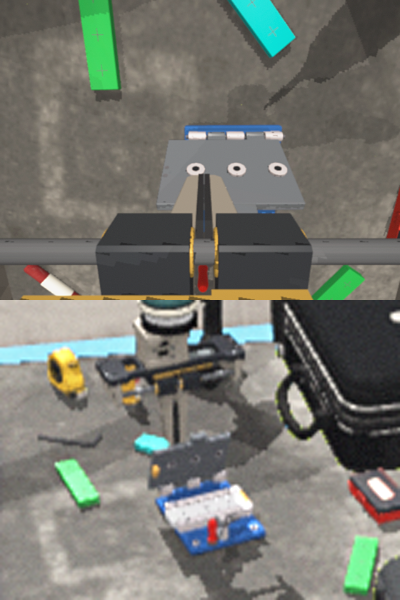

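The leaf follows the finger and has passed upright (side view ~1.2 rad); nothing else is disturbed. Continuing down.

```bash
python3 - <<'E'
from h import *
w_=10
def tgt(a,dz=0): return J(-30,58-89*np.cos(a)+4*np.sin(a)+w_, 32+89*np.sin(a)+4*np.cos(a)+dz)
for a in np.arange(1.1,.05,-.1):
    robot.servo_line(tgt(a),feed=100); f,p=show('%.1f'%a)
    if np.linalg.norm(f)>25: break
else:
    for dz in np.arange(4,-9,-1.5):
        robot.servo_line(tgt(0,dz),feed=60); f,p=show('dz%.1f'%dz)
        if f[2]>12 : break
snap('wrist','w4.png'); snap('side','s4.png')
E
python3 - <<'E'
import cv2,numpy as np
a=cv2.imread('pics/w4.png'); b=cv2.imread('pics/s4.png')[150:250,220:340]
cv2.imwrite('pics/c4.png',np.hstack([cv2.resize(a,(400,300)),cv2.resize(b,(400,333),interpolation=cv2.INTER_CUBIC)[:300]]))
E
```

```text
1.1 t15.41 pos [-30.1  30.8 113.1] F [-0.4 -0.   0.1]
1.0 t15.66 pos [-30.2  22.9 108.9] F [ 0.  -0.9  0.6]
0.9 t15.91 pos [-30.2  15.5 104.1] F [-0.1 -0.2 -0.4]
0.8 t16.16 pos [-30.2   8.6  98.5] F [-1.1 -0.3  0.9]
0.7 t16.41 pos [-30.2   2.3  92.3] F [-0.5 -0.2  0. ]
0.6 t16.66 pos [-30.3  -3.4  85.4] F [ 0.2 -0.2 -0.1]
0.5 t16.91 pos [-30.3  -8.3  78. ] F [-0.5  0.1  0.1]
0.4 t17.16 pos [-30.3 -12.6  70.1] F [0.4 0.2 0.3]
0.3 t17.41 pos [-30.4 -16.   61.6] F [-0.8  0.1  0.4]
0.2 t17.66 pos [-30.5 -18.6  53. ] F [ 0.6  0.6 -0.7]
0.1 t17.91 pos [-30.4 -20.2  44.3] F [-0.5 -0.1  0.1]
dz4.0 t18.16 pos [-30.1 -21.   39.8] F [-0.  -0.1  0.2]
dz2.5 t18.41 pos [-30.  -20.9  38.5] F [-0.4  0.3  0.4]
dz1.0 t18.66 pos [-30. -21.  37.] F [-0.3  1.   0.4]
dz-0.5 t18.91 pos [-29.9 -21.   36.3] F [-2.2  2.1  9.6]
dz-2.0 t19.16 pos [-29.8 -21.1  36.1] F [-6.6  2.2 24.2]
```

View pics/c4.png

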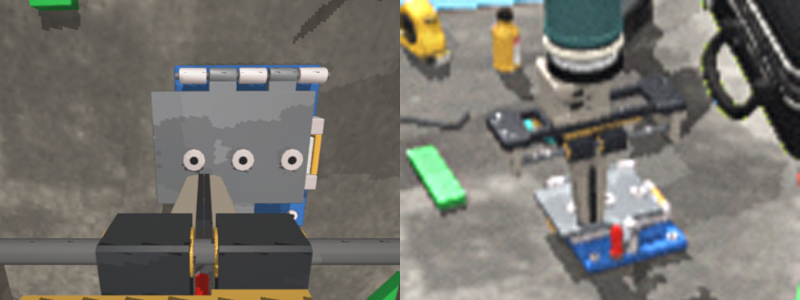

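The tip bottomed at z 36.1 with the force rising to 24 N, so the leaf lies flat (wrist view shows it over the channel). Now the latch; the earlier fixes put the knob at about jig (-32,-95), a≈1.5.

```bash
python3 - <<'E'
from h import *
R=rot(TH)
robot.servo_line(J(-30,-21,60),feed=150)
robot.servo_line(J(-30,-21,100),feed=200); show('up')
robot.movep(J(-78,-96,105),R)
snap('side','s5.png')
for d in viewer.pinpoint('latch_knob','side')[:2]: print(d['confidence'],Ji(w('side',d['at'])).round(1))
robot.servo_line(J(-78,-96,54),feed=150); show('dn')
def tg(a,h=13):
    ph=-np.pi/4-a; return J(48*np.cos(ph)-6-h, -60+48*np.sin(ph),54)
for a in np.arange(1.5,0.25,-.15):
    robot.servo_line(tg(a),feed=80); f,p=show('%.2f'%a)
    if np.linalg.norm(f)>15: break
snap('wrist','w6.png'); snap('side','s6.png')
E
python3 - <<'E'
import cv2,numpy as np
a=cv2.imread('pics/w6.png'); b=[cv2.resize(cv2.imread(f'pics/s{i}.png')[150:250,220:340],(400,333),interpolation=cv2.INTER_CUBIC)[:300] for i in (5,6)]
cv2.imwrite('pics/c6.png',np.vstack([np.hstack(b),np.hstack([cv2.resize(a,(400,300)),b[1]])]))
E
```

```text
up t19.93 pos [-29.8 -20.8  99.9] F [-0.2 -0.3 -0.5]
0.41 [-32.1 -98.   72.8]
dn t20.98 pos [-77.9 -95.7  53.8] F [-0.3 -0.3  0.3]
1.50 t21.47 pos [-50.1 -96.2  54.2] F [-0.1  0.4 -0.2]
1.35 t21.72 pos [ -44.6 -100.8   54.1] F [0.1 0.  0.2]
1.20 t21.97 pos [ -38.  -104.2   54. ] F [-0.  -0.1  0.6]
1.05 t22.22 pos [ -31.1 -106.4   54. ] F [ 1.1 -0.7  0. ]
0.90 t22.47 pos [ -24.  -107.7   54. ] F [ 0.9  0.3 -0.3]
0.75 t22.72 pos [ -16.7 -107.8   54. ] F [ 0.4  0.4 -0.2]
0.60 t22.97 pos [  -9.5 -107.    54. ] F [ 0.8 -0.1  0.5]
0.45 t23.22 pos [  -2.6 -105.    54. ] F [-0.7 -0.2 -0.4]
0.30 t23.47 pos [   4. -102.   54.] F [ 0.1  0.  -0.3]
```

View pics/c6.png

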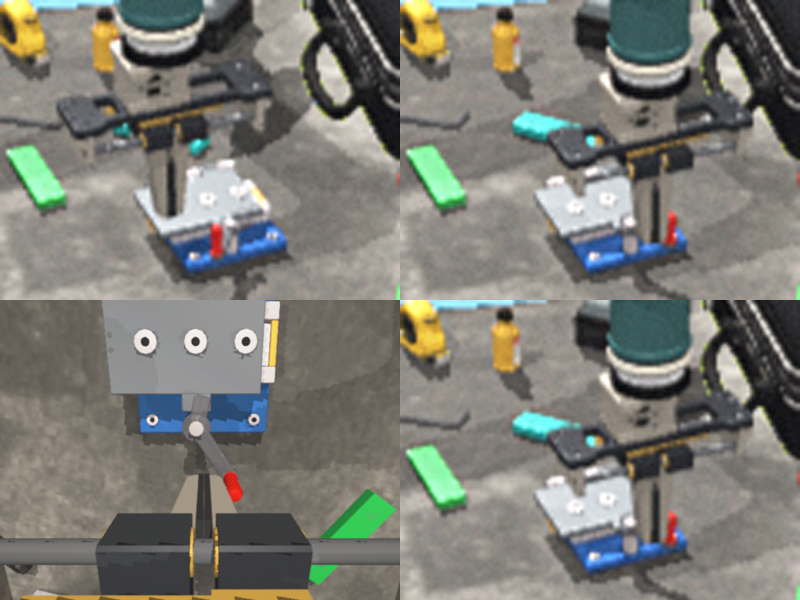

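The knob is being pushed round (wrist view: red knob at lower right of the pivot, nose swinging over the tongue). Driving to the stop.

Run:
```python
from h import *
def tg(a,h=13):
    ph=-np.pi/4-a; return J(48*np.cos(ph)-6-h, -60+48*np.sin(ph),54)
for a in list(np.arange(.2,-.01,-.1))+list(np.arange(-.04,-.4,-.04)):
    robot.servo_line(tg(a),feed=60); f,p=show('%.2f'%a)
    if np.linalg.norm(f[:2])>10: break
snap('wrist','w7.png')
f,p,t=F()
robot.servo_line(J(p[0]-25,p[1]-15,54),feed=120); robot.servo_line(J(p[0]-25,p[1]-15,120),feed=200)
robot.movep(J(-70,-30,240),rot(TH)); show()
snap('wrist','w8.png'); snap('side','s8.png')
for c in ('wrist','side'):
  for n in ['latch_knob','leaf_edge','blank_tail']:
    for d in viewer.pinpoint(n,c)[:2]: print(c,n,round(d['confidence'],2),Ji(w(c,d['at'])).round(1))
a=cv2.imread('pics/w8.png'); b=cv2.imread('pics/s8.png')[150:250,220:340]
cv2.imwrite('pics/c8.png',np.vstack([a[:,:],cv2.resize(b,(216,180),interpolation=cv2.INTER_CUBIC)[:,:].copy() if 0 else cv2.copyMakeBorder(cv2.resize(b,(216,180),interpolation=cv2.INTER_CUBIC),0,0,0,344,0)]))
```

```text
0.20 t23.82 pos [  7.9 -99.8  54. ] F [ 0.6 -0.4 -0.6]
0.10 t24.07 pos [ 11.8 -96.8  54. ] F [-0.1  0.8 -0.8]
0.00 t24.32 pos [ 12.8 -95.   53.8] F [-5.6 -1.8  3.8]
-0.04 t24.57 pos [ 13.  -94.7  53.8] F [-8.6 -4.7  3.6]
-0.08 t24.82 pos [ 13.1 -94.1  53.7] F [-10.5  -5.2   5. ]
 t26.45 pos [-70.  -29.7 239.1] F [-0.1  0.8  0.1]
wrist latch_knob 0.56 [ 30.6 -97.   74.6]
wrist leaf_edge 0.75 [ -0.5 -38.8  31.9]
wrist blank_tail 0.83 [-137.3  101.     3.6]
wrist blank_tail 0.58 [ 177.8 -136.8    0. ]
side leaf_edge 0.81 [ -1.  -36.3  32.1]
side blank_tail 0.77 [-16.6 234.4  11.5]
side blank_tail 0.56 [-135.7   99.7    1.5]
```

View pics/c8.png

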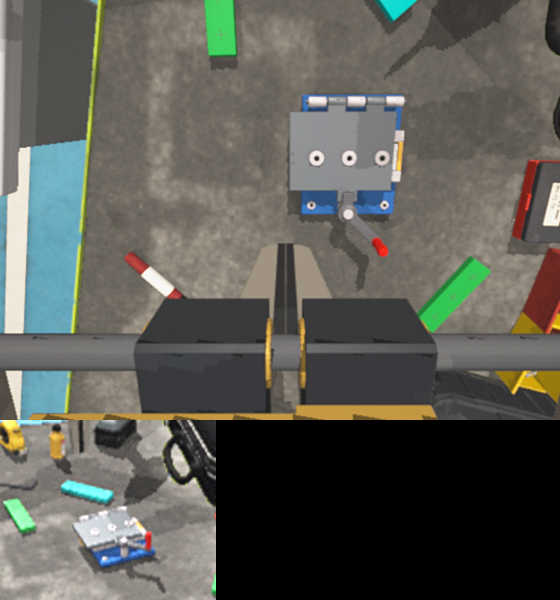

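Latch stop felt (11 N, TCP stalled), but the knob fix implies a ≈0.09 ± 0.08, so I'll check it by projection.

Run:
```python
from h import *
a=cv2.imread('pics/w8.png'); k=8;x0,y0=330,190
a=cv2.resize(a[y0:y0+75,x0:x0+80],None,fx=k,fy=k,interpolation=cv2.INTER_CUBIC)
def dot(q,c): cv2.circle(a,tuple(int(v) for v in ((px('wrist',J(*q))-(x0,y0)+.5)*k)),4,c,-1)
dot((0,-60,48.5),(0,255,0))
for an,c in ((0,(255,255,0)),(.1,(255,0,255)),(.2,(0,255,255))):
    ph=-np.pi/4-an
    for z in (43.5,75): dot((48*np.cos(ph),-60+48*np.sin(ph),z),c)
cv2.imwrite('pics/k8.png',a)
```

```text
(no output)
```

View pics/k8.png

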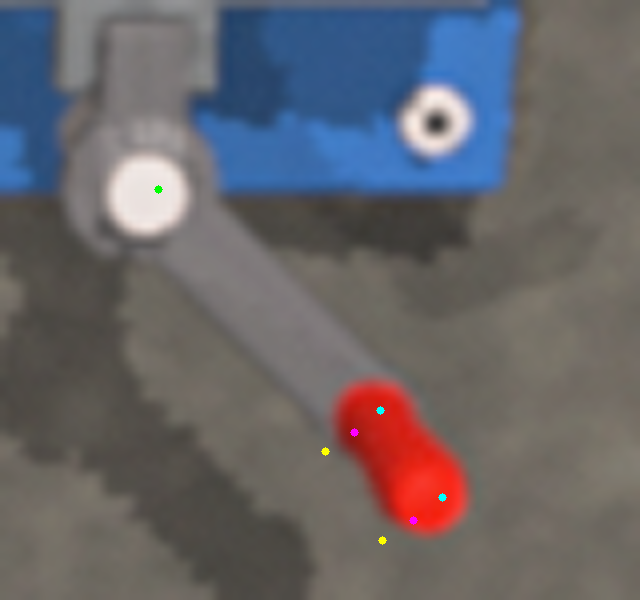

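Correcting for the ~1 px pivot offset, the knob sits on the a=0 projection, and the nose lies squarely over the tongue. Handing in.

Run:
```python
from h import *
robot.job_done(); print(robot.observe()['t'])
```

```text
the job is handed in; nothing more can be done
the job is handed in; nothing more can be done
```

The drill jig is ready for drilling, and I handed the job in at about 27 s of the 54 s allowed. I used only pushes of the shut fingertips, in the order you gave.

- **Blank:** I pushed it about 38 mm to the stop. It stopped moving as the reaction rose to about 12 N, and its near end stands about 5 mm clear of the base, as it should when home.
- **Leaf:** I swung it over and pressed it flat. The fingertip bottomed at z 36.1 mm (36 expected) with 24 N on it, and the last pictures show it lying flat.
- **Latch:** I pushed the knob round until it stopped at about 11 N. In the last wrist picture the nose lies over the leaf's tongue.

**Checks that disagreed:**
- **Latch angle:** the network's knob position alone suggested about 0.09 rad short of the stop. That is about its own error, and projecting the knob into the picture gave an angle of about 0.
- **Blank tail:** after the leaf was shut, the network found only look-alike bars for it. The blank's final position therefore rests on the earlier force and picture check, and on the leaf lying flat, since its lug would have landed on a blank that was not home.

Nothing else looked moved in the pictures, though I made no separate measurement of the other items.

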